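# Line up the slotted disc and shoot the lock bar

### The job

Lock the spindle lock that is screwed down on the bench: push its red lever round until the slot in the steel disc lines up with the sliding bar, then push the yellow tab so that the bar slides through the disc and fully home in the block on the far side. Only push with the fingers: grasp and lift nothing, and leave the things standing round it where they are.

Things in the scene. Friction and masses are not known exactly. Their poses are not given: they have to be found in the camera images.
- lock_base: Lock's fixed wooden board, 274 x 92 x 14 mm, flat on the worktop, screwed down; origin: centre of its underside. x: along the board, the way the bar slides home (to the robot's left and somewhat away; varies by 0.4 rad), y across, z up. Offsets in all these entries are in this frame, mm. Aluminium guide over the bar: x -5 to 27, 44 wide, top z = 32.
- disc_axis (a point): Centre of the steel disc's top, on its upright axis: board x = 65, y = 0, z = 30. The disc is 68 in diameter, z 14 to 30. A 20 wide straight slot, open at the top, runs right across it through the centre; its mouths flare to 32.
- slot_disc (a joint): Disc angle (rad), anticlockwise from above. 0: slot across the bar's path, lever along board +x. Slot lines up with the bar at +1.571 (lever along board +y) and equally at -1.571 (lever along -y); either will do. Starts in -0.8 to 0.8, turns -1.95 to 1.95. Friction (1.4 N at the knob) holds it where left; no stop or click at the lined-up places. Within 0.2 rad the bar's rounded nose centres it.
- lever_knob (a point): Point on the axis of the upright red round knob at the end of the red lever, 58 mm from the disc's axis, at z = 60; it turns with the disc. The knob is a post of 14 mm diameter, z 40 to 80: push it sideways along its circle. The lever's arm (z 34 to 40, 14 wide) passes above guide and keeper.
- lock_bar: Loose steel bar, 142 long, 14 wide, 12 high, rounded nose at +x, lying on the board in the guide along board x (1 mm play each side); about 0.22 kg, slides with 1 to 2 N. Origin: middle of its underside, nose at +71, rear end at -71. Its origin starts at board x = -51 to -42 and is fully home at x = 50.
- tab_face (a point): Centre of the flat rear face of the upright yellow tab fixed to the bar's rear end, 71 behind the bar's origin, at board z = 45. The tab is 10 thick, 34 wide, its face reaches from the board (z 14; tab proper from z 22) to z 68. Push low on this face, along board +x; nothing stands behind it.
- keeper_end (a point): Closed end inside the aluminium keeper block that the bar's nose must meet: board x = 121, y = 0, z = 20. The block: x 103 to 127, 44 wide, top z = 32, with a 17 wide passage, mouth flared to 30.
- desk_lamp: Olive desk lamp, an obstacle standing left of the work, fixed; its neck arches to 375 mm above the bench and its conical shade (about 160 wide) hangs towards the robot, between x = 0.25 and 0.42, y = 0.02 to 0.18, z = 0.14 to 0.35: go over it (fingertips at 0.5 m) or round it. Origin: on the bench below the neck's end.
- brush_jar_2: Grey jar, 76 mm wide, with brushes standing up out of it (about 0.2 m high in all), an obstacle standing on the far side of the work, fixed; origin: middle of its underside. Keep the gripper's body clear of it.
- tape_measure: Black and yellow pocket tape measure, 35 x 93 x 61 mm, loose bystander; origin: centre of its underside.
- screw_tin: Round olive tin of brass screws, 86 mm wide, 28 high, loose bystander; origin: centre of its underside.
- eraser: Blue and white eraser, 22 x 52 x 12 mm, loose bystander; origin: centre of its underside.

How it is judged:
By the outcome, as a careful person would: the job done as asked, in the order asked, and still so for the second after the job is handed in, with the robot touching nothing.
It also fails if it takes over 61 s, if anything falls off the work surface, if the arm or the gripper's body presses on something with over 40 N, if the wrist force passes 120 N, or if a joint passes its speed limit or range.

### The arm

A 7-joint arm with a two-finger parallel gripper is mounted at the origin on the work surface; the furniture and walls round the work are solid. World frame = base frame: x ahead of the robot, y to its left, z up, the work surface at z = 0. Lengths are in m, angles in rad, forces in N, time in s.
With the tool pointing down it reaches from about 0.425 to 0.875 m from the base axis. Payload 4.7 kg.
Tool frame: the origin (TCP) lies midway between the tips of the shut fingers; the grasp point (between the pads) lies 19 mm behind it (ctrl.grip_point_offset is the distance from the TCP to the grasp point, in m); z points along the fingers, y is the line along which they close (so a half turn about z gives the same grasp; the last joint's range is limited). The gripper opens to 87 mm and grips with 3 to 60 N. Pads are 19 mm wide; open, the fingers measure 117 mm over their backs; the gripper's body (75 mm by 190 mm) begins 51 mm behind the grasp point.
Start: joints at [-1.283, 0.321, -0.07, 1.45, 0.023, 1.371, -0.057], TCP at [0.176, 0.626, 0.223] pointing down, gripper open.
Joint ranges: [-2.86, 2.86], [-0.3, 2.09], [-1.38, 1.24], [0.06, 2.45], [-1.56, 4.7], [0.09, 2.05], [-2.69, 2.69]. Speed limits (rad/s): [2.57, 2.57, 3.14, 3.14, 3.14, 3.14, 3.14].

### API

Orientations are given as a rotation vector (axis times angle).
In Python, from bench import ctrl gives the robot as it stands.
- The arm moves only by the tool move_arm, never from a script. Its argument "increments" is text: rows parted by semicolons, each of 7 numbers parted by spaces: the shift along the world's x, y, z in mm, then the turn, a rotation vector about the world's x, y, z in degrees, then the closure in counts, from 0 (fully open) to 255 (shut). A call has exactly 8 rows; each row shifts and turns the commanded pose from where the row before left it; what a row does not reach is not made up. A row lasts 1/12 s, in which the tool goes at most 41.7 mm and 7.16 degrees, less where a joint would pass 70% of its speed; a pose out of reach is approached as far as the arm can. A call with a gripper value outside its range is refused whole. The fingers move at their own pace and stop on an object; "grip_force" is the grip in N (left out, the last holds). Time passes only in rows, so rows that do not move let the fingers close, or fill a call up. It gives the time, the measured TCP pose, the force, the opening and the grip force at its end, in the units of the state.
- ctrl.get_state(): the state, without advancing time (a new reading comes with each control period).
- ctrl.get_image(name): name is "scene" or "top" or "wrist"; returns a dict with "frame" (400x640x3 uint8, red, green, blue), "depth" (400x640 float32, m along the optical axis (not along the pixel's ray), 0 where there is no reading), "fx", "fy", "cx", "cy" (pixels), "position" and "orientation" of the camera in the world. Camera axes: x right, y down, z forward; pixel columns grow to the right and rows downward; lengths in m; the calibration is good to about 2 mm. A picture is of the moment at which its call begins.
- ctrl.close_job(): hands the job in; it is judged then, once.
Trained networks look in a picture, given as the dict that the camera call returned (one of the last four; its "shot" number tells which), for a name from the list of things; names that differ only in an ending like _2 or _b are one class to them, and where a whole thing is asked for, a point or a joint stands for the part that bears it (a point fixed in the world has none). Each returns a list of dicts, best first, with "score" (0 to 1); they miss things now and then, are a little off and sometimes report something else, mostly with a low value. They report only what shows in the picture. A call takes as long as a camera call.
- ctrl.find_in(target, picture): "centre" ([x, y, z] in m, in world coordinates, good to about 4 mm: the middle of the surface that is visible of it).
- ctrl.silhouettes(target, picture): "region" (400x640 bool, what is visible of it).
The state is a dict: "time": time; "joint_positions": joint angles; "qd": joint speeds; "joint_torque": joint torques, N m; "position": TCP position; "tool_rot": TCP orientation; "ft_force": force on the tool from outside, world axes, zero at the start; "torque": the same for the moment, N m; "grip_width": opening from 0.0 (shut) to 1.0 (fully open); "grip_force": force on a finger pad.
Only numpy, scipy, OpenCV 4.12 (cv2) and the standard library are available. Lean on these libraries where they do the work, as an engineer would, in place of code of your own. Each camera call takes 0.05 s, during which the arm holds its last target. There are 200 camera calls.

## Working session

There is one attempt and no reset: what is moved stays moved. The work goes in short steps, Python scripts to look and compute and a tool call to move; the robot and the scene stay as the last step left them, time stands still between calls to the robot, and variables do not carry over. Pictures are saved under pics/ and viewed, at most 10 in all, crops included, and the job is handed in when it is done.

Besides the shell and the picture viewer there is one more tool, called as name(argument=value, ...) on one line, values as JSON. move_arm: Moves the arm, as the interface text tells. Its arguments: {"type":"object","properties":{"increments":{"type":"string"},"grip_force":{"type":"number"}},"required":["increments"]}

```bash
mkdir -p pics; cat > h.py <<'E'
import numpy as np, cv2
from scipy.spatial.transform import Rotation as R
from bench import ctrl
def Rm(o):
    o=np.array(o,float)
    return o if o.shape==(3,3) else (R.from_rotvec(o).as_matrix() if o.size==3 else R.from_quat(o).as_matrix())
def cloud(p):
    d=p["depth"];v,u=np.mgrid[:400,:640]
    c=np.stack([(u-p["cx"])/p["fx"]*d,(v-p["cy"])/p["fy"]*d,d],-1)
    return c@Rm(p["orientation"]).T+np.array(p["position"])
def save(p,n): cv2.imwrite("pics/"+n,p["frame"][:,:,::-1])
E
python3 - <<'E'
from h import *
for n in ["scene","top"]:
    p=ctrl.get_image(n); save(p,n+"1.png"); print(n,p["position"],p["orientation"])
    for t in ["lock_base","slot_disc","lever_knob","lock_bar","tab_face","desk_lamp","brush_jar_2","tape_measure","screw_tin","eraser"]:
        print(t,[(np.round(r["centre"],3).tolist(),round(r["score"],2)) for r in ctrl.find_in(t,p)[:2]])
s=ctrl.get_state();print(s["time"],s["position"],s["tool_rot"],s["grip_width"])
E
```

```text
scene [-0.01488784 -0.75044373  0.99118677] [-2.30950657  0.84650247 -0.28642306]
lock_base [([0.436, -0.224, 0.01], 0.64)]
slot_disc [([0.455, -0.155, 0.032], 0.57)]
lever_knob [([0.456, -0.156, 0.029], 0.79), ([0.391, 0.078, 0.227], 0.47)]
lock_bar [([0.42, -0.311, 0.026], 0.52)]
tab_face [([0.42, -0.31, 0.027], 0.76)]
desk_lamp [([0.393, 0.075, 0.227], 0.74), ([0.435, -0.222, 0.016], 0.69)]
brush_jar_2 []
tape_measure [([0.561, -0.376, 0.058], 0.53)]
screw_tin [([0.595, -0.069, 0.015], 0.82)]
eraser [([0.332, -0.169, 0.013], 0.66)]
top [ 0.32188199 -0.15673628  0.89138902] [-2.14344312  2.15429871 -0.18579248]
lock_base [([0.438, -0.21, 0.017], 0.91)]
slot_disc [([0.455, -0.16, 0.03], 0.86), ([0.402, 0.088, 0.238], 0.27)]
lever_knob [([0.458, -0.155, 0.026], 0.56)]
lock_bar [([0.423, -0.295, 0.027], 0.71)]
tab_face [([0.425, -0.296, 0.026], 0.55)]
desk_lamp [([0.402, 0.088, 0.237], 0.65)]
brush_jar_2 [([0.436, -0.212, 0.018], 0.63)]
tape_measure [([0.567, -0.384, 0.053], 0.83)]
screw_tin [([0.597, -0.067, 0.004], 0.94)]
eraser [([0.335, -0.165, 0.012], 0.77), ([0.457, -0.154, 0.03], 0.3)]
1.1 [0.17578607 0.62581932 0.22258677] [4.28705928e-01 3.11217024e+00 1.76357279e-04] 1.0011128324601948
```

View pics/top1.png

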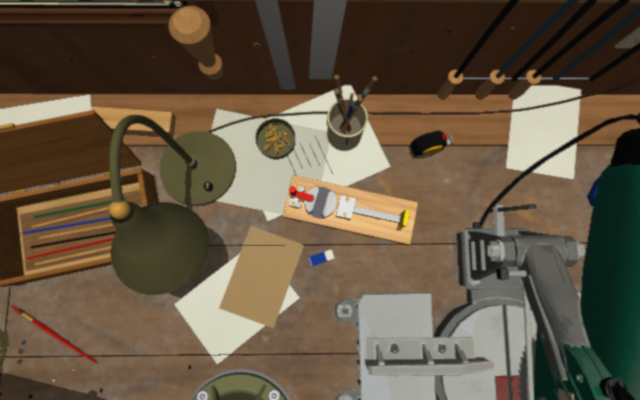

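View pics/scene1.png

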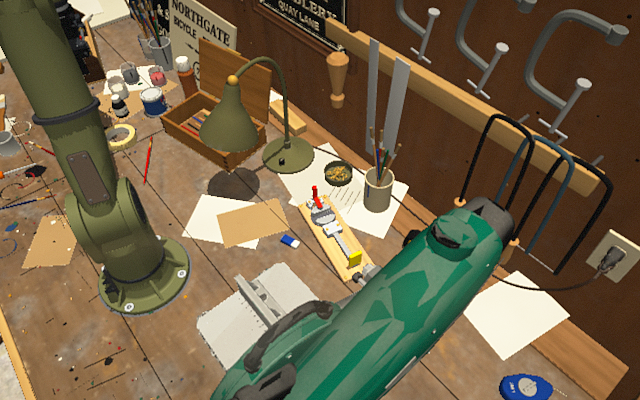

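```bash
python3 - <<'E'
from h import *
for n in ["top","scene"]:
    p=ctrl.get_image(n); P=cloud(p); hsv=cv2.cvtColor(p["frame"],cv2.COLOR_RGB2HSV)
    w=(P[...,0]>.3)&(P[...,0]<.7)&(P[...,1]>-.45)&(P[...,1]<.02)&(p["depth"]>0)
    H,S,V=[hsv[...,i] for i in range(3)]
    red=w&((H<7)|(H>172))&(S>150)&(V>60)
    yel=w&(H>18)&(H<34)&(S>140)&(V>90)
    for nm,m in [("red",red),("yel",yel)]:
        k,l,st,c=cv2.connectedComponentsWithStats(m.astype(np.uint8))
        for i in range(1,k):
            if st[i,4]>25:
                q=P[l==i]; print(n,nm,st[i],np.round(np.median(q,0),3),np.round(q.max(0),3),np.round(q.min(0),3))
                if nm=="red":
                    for lo,hi in[(.03,.046),(.05,.078),(.077,.084)]:
                        b=q[(q[:,2]>lo)&(q[:,2]<hi)]
                        if len(b):print(lo,len(b),np.round(b.mean(0),4))
    r=ctrl.silhouettes("lock_base",p)
    for x in r[:1]:
        m=x["region"]; q=P[m&w]; b=q[(q[:,2]<.022)&(q[:,2]>.008)]
        print("base",x["score"],len(b),np.round(cv2.minAreaRect((b[:,:2]*1000).astype(np.float32)),3) if 0 else cv2.minAreaRect((b[:,:2]*1000).astype(np.float32)))
E
```

```text
top red [290 186  23  15 151] [ 0.464 -0.123  0.041] [ 0.475 -0.103  0.082] [ 0.453 -0.146  0.036]
0.03 107 [ 0.4625 -0.1289  0.0402]
0.05 19 [ 0.4657 -0.1088  0.0684]
0.077 26 [ 0.4691 -0.1068  0.0797]
top yel [264 124  22  30 278] [ 0.59  -0.062  0.012] [ 0.629 -0.043  0.022] [ 0.559 -0.087 -0.002]
top yel [282 131   7  13  30] [ 0.597 -0.088  0.008] [ 0.612 -0.08   0.015] [ 0.583 -0.094  0.001]
top yel [424 145  19   7  55] [ 0.561 -0.398  0.051] [ 0.569 -0.38   0.057] [ 0.555 -0.42   0.035]
top yel [399 209  12  19 127] [ 0.415 -0.33   0.066] [ 0.438 -0.323  0.071] [ 0.398 -0.352  0.012]
base 0.86 3799 ((438.2009582519531, -224.8673095703125), (272.7486267089844, 92.4082260131836), 77.3781967163086)
scene red [312 186  10  22  99] [ 0.465 -0.114  0.041] [ 0.472 -0.1    0.081] [ 0.451 -0.148  0.012]
0.03 55 [ 0.4617 -0.1276  0.039 ]
0.05 33 [ 0.4667 -0.11    0.066 ]
0.077 8 [ 0.4673 -0.1081  0.0786]
scene yel [327 166  20  15 146] [ 0.591 -0.064  0.011] [ 0.627 -0.033  0.028] [ 0.551 -0.096 -0.004]
scene yel [349 250  13  18 166] [ 0.412 -0.334  0.052] [ 0.445 -0.304  0.071] [ 0.396 -0.341  0.011]
base 0.8 1853 ((438.1286926269531, -225.55926513671875), (274.7139892578125, 93.28077697753906), 77.26385498046875)
```

The top view shows the lock at about (350,210), with its red knob at (292,188) and yellow tab at (405,217). The jar is at (347,118), the tin at (275,138), the tape at (430,143), the eraser at (321,257), the lamp on the left and the saw at lower right. The board centre is (0.438,-0.225) with its axis at 77.3°. The lever angle is about -0.06. I'll check clearances next.

```bash
python3 - <<'E'
from h import *
A=[]
for n in ["top","scene"]:
    p=ctrl.get_image(n);P=cloud(p);A.append(P[p["depth"]>0])
A=np.vstack(A)
def box(nm,x0,x1,y0,y1,z0,z1):
    q=A[(A[:,0]>x0)&(A[:,0]<x1)&(A[:,1]>y0)&(A[:,1]<y1)&(A[:,2]>z0)&(A[:,2]<z1)]
    if len(q):print(nm,len(q),np.round(q.min(0),3),np.round(q.max(0),3))
box("jar",.5,.75,-.3,-.1,.04,.12);box("brush",.5,.75,-.3,-.1,.12,.3)
box("tin",.5,.7,-.13,0,.015,.05)
box("lamp",.2,.6,-.15,.25,.1,.6);box("lampbase",.4,.7,-.03,.2,.005,.03)
H=np.zeros((12,14))
for i,x in enumerate(np.arange(.1,.7,.05)):
    for j,y in enumerate(np.arange(-.75,-.05,.05)):
        q=A[(abs(A[:,0]-x-.025)<.025)&(abs(A[:,1]-y-.025)<.025)]
        H[i,j]=q[:,2].max()*1000 if len(q) else -1
print(H.astype(int))
# knob & tab in board coords
t=np.radians(77.3);ex=np.array([np.cos(t),np.sin(t)]);ey=np.array([-ex[1],ex[0]]);o=np.array([.438,-.225])
for pt in [(.468,-.1075),(.415,-.332)]: print((np.array(pt)-o)@ex,(np.array(pt)-o)@ey)
def w(x,y): return np.round(o+x*ex+y*ey,4)
print("disc",w(.065,0),"knob-",w(.065,-.058),"knob+",w(.065,.058),"tab",w(-.118,0),"tabend",w(-.021,0))
E
```

```text
jar 4194 [ 0.563 -0.3    0.04 ] [ 0.726 -0.1    0.12 ]
brush 10961 [ 0.584 -0.3    0.12 ] [ 0.726 -0.1    0.3  ]
tin 607 [ 0.5   -0.129  0.015] [ 0.636 -0.022  0.032]
lamp 14815 [0.279 0.022 0.1  ] [0.569 0.25  0.378]
lampbase 6084 [ 0.401 -0.03   0.005] [0.676 0.2   0.03 ]
[[ -1  -1 368 372 426 320 148 153 155 154 152   5   5   4]
 [ -1  -1 391 394 410 373 147 152 154 153 152   5   5   6]
 [ -1  -1 414 415 408 330  80  78  79  80  78  17   5   5]
 [  3  76 428 431 424 293 237  79  78  78  77   5   5   6]
 [  3   5 471 481 470 263 238   4   5   4   5  18  16   5]
 [  4   4 472 474 471 234 223  18  68  18  18  13   5   5]
 [ 30   4 444 449 442 130   4  18  72  30  36  35  34  34]
 [ 33   4 444 448 438 144   4  16  18  18  37  34  83  62]
 [  5   5   5 379 278   5   4   4   4   6   4  13  17  30]
 [  7   5   6   4   4  10  60  65   5 113 232 275  30  31]
 [205 135   6   4   4   6  11  12  15 242 242 246  29  31]
 [263 427 430 642 645 645 633 627 594 587 541 505 530 421]]
0.1212206950442233 -0.0034341073069173098
-0.10943865890232193 -0.0010862493549988993
disc [ 0.4523 -0.1616] knob- [ 0.5089 -0.1743] knob+ [ 0.3957 -0.1488] tab [ 0.4121 -0.3401] tabend [ 0.4334 -0.2455]
```

move_arm(increments="0 0 40 0 0 0 255;0 0 40 0 0 0 255;0 0 40 0 0 0 255;0 0 40 0 0 0 255;0 0 40 0 0 0 255;0 0 40 0 0 0 255;0 0 40 0 0 0 255;0 0 10 0 0 0 255", grip_force=20)

```text
time: 2.07
position: [0.1757, 0.6259, 0.52]
tool_rot: [0.429, 3.111, 0.016]
ft_force: [0.6, -0.2, 1.3]
grip_width: 0.477
grip_force: 0.0
```

move_arm(increments="23 -31 0 0 0 0 255;23 -31 0 0 0 0 255;23 -31 0 0 0 0 255;23 -31 0 0 0 0 255;23 -31 0 0 0 0 255;23 -31 0 0 0 0 255;23 -31 0 0 0 0 255;23 -31 0 0 0 3 255")

```text
time: 2.73
position: [0.3606, 0.3759, 0.5129]
tool_rot: [0.347, 3.122, 0.001]
ft_force: [0.2, 0.0, 0.2]
grip_width: 0.006
grip_force: 0.0
```

move_arm(increments="10 -40 0 0 0 0 255;10 -40 0 0 0 0 255;10 -40 0 0 0 0 255;10 -40 0 0 0 0 255;10 -40 0 0 0 0 255;10 -40 0 0 0 0 255;5 -40 0 0 0 0 255;5 -40 0 0 0 0 255")

```text
time: 3.4
position: [0.4297, 0.0555, 0.5127]
tool_rot: [0.348, 3.122, 0.001]
ft_force: [0.7, -0.1, 0.2]
grip_width: 0.004
grip_force: 0.0
```

move_arm(increments="0 -40 0 0 0 0 255;0 -40 0 0 0 0 255;0 -40 0 0 0 0 255;0 -38 0 0 0 0 255;0 0 -40 0 0 0 255;0 0 -40 0 0 0 255;0 0 -40 0 0 0 255;0 0 0 0 0 0 255")

```text
time: 4.07
position: [0.4243, -0.0996, 0.3828]
tool_rot: [-0.344, -3.105, 0.002]
ft_force: [-0.1, 0.5, -1.8]
grip_width: 0.005
grip_force: 0.0
```

```bash
cat >> h.py <<'E'
t=np.radians(77.3);ex=np.array([np.cos(t),np.sin(t)]);ey=np.array([-ex[1],ex[0]]);o=np.array([.438,-.225])
def bd(pt): d=np.array(pt)[...,:2]-o; return np.stack([d@ex,d@ey],-1)
def wd(x,y): return o+x*ex+y*ey
def look(n,name):
    p=ctrl.get_image(n);save(p,name);P=cloud(p);hsv=cv2.cvtColor(p["frame"],cv2.COLOR_RGB2HSV)
    H,S,V=[hsv[...,i] for i in range(3)];b=bd(P);w=(abs(b[...,0])<.15)&(abs(b[...,1])<.09)&(p["depth"]>0)
    red=w&((H<7)|(H>172))&(S>150)&(V>60)
    for nm,m in [("knobtop",red&(P[...,2]>.076)&(P[...,2]<.09)),("tabtop",w&(H>18)&(H<34)&(S>140)&(P[...,2]>.062)&(P[...,2]<.075)),
                 ("arm",red&(P[...,2]>.036)&(P[...,2]<.045))]:
        if m.sum(): print(n,nm,m.sum(),np.round(P[m].mean(0),4),"board",np.round(bd(P[m]).mean(0),4),bd(P[m]).min(0).round(3),bd(P[m]).max(0).round(3))
    m=w&(P[...,2]>.01)&(P[...,2]<.018)
    if m.sum()>50: print("board rect",cv2.minAreaRect((P[m][:,:2]*1000).astype(np.float32)))
    return p,P
E
python3 - <<'E'
from h import *
look("wrist","w1.png");look("top","t2.png")
for a in np.radians([3,15,30,45,60,75,90,95]):
    s=min(1,a/.5);F=np.array([65+58*np.cos(a)+7*np.sin(a)+15*s,-58*np.sin(a)+7*np.cos(a)+9.5*np.cos(a)])/1000
    print(round(np.degrees(a)),F.round(4),wd(*F).round(4))
E
```

```text
wrist knobtop 49 [ 0.4672 -0.1067  0.0787] board [ 0.1219 -0.0025] [ 0.116 -0.008] [0.127 0.003]
wrist tabtop 79 [ 0.4128 -0.3291  0.0654] board [-0.1071  0.0017] [-0.114 -0.015] [-0.103  0.017]
wrist arm 151 [ 0.461 -0.128  0.039] board [ 0.0997 -0.0011] [ 0.082 -0.008] [0.128 0.006]
board rect ((437.3386535644531, -225.6136016845703), (273.0727233886719, 92.0367431640625), 77.37932586669922)
top knobtop 6 [ 0.4657 -0.1081  0.0793] board [ 0.1201 -0.0014] [ 0.116 -0.004] [0.125 0.   ]
top tabtop 88 [ 0.4141 -0.3301  0.0674] board [-0.1078  0.0002] [-0.114 -0.017] [-0.103  0.016]
top arm 26 [ 0.469  -0.1246  0.0401] board [ 0.1048 -0.0082] [ 0.087 -0.011] [ 0.118 -0.006]
board rect ((438.21844482421875, -225.21490478515625), (273.83013916015625, 92.35145568847656), 77.33658599853516)
3 [0.1249 0.0134] [ 0.4523 -0.1002]
15 [0.1307 0.0009] [ 0.4658 -0.0973]
30 [ 0.1337 -0.0147] [ 0.4818 -0.0978]
45 [ 0.126  -0.0293] [ 0.4943 -0.1086]
60 [ 0.1151 -0.042 ] [ 0.5042 -0.122 ]
75 [ 0.1018 -0.0518] [ 0.5109 -0.1371]
90 [ 0.087 -0.058] [ 0.5137 -0.1529]
95 [ 0.0819 -0.0592] [ 0.5138 -0.1581]
```

View pics/w1.png

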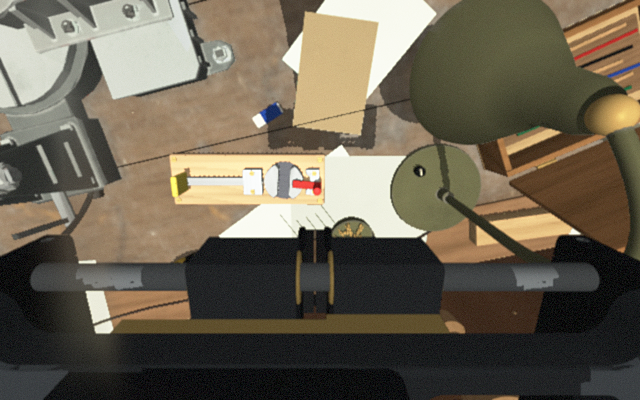

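The wrist view confirms the lock: knob at (318,186), disc at (285,180) and tab at (180,186). The shut fingers are at (315,270), and the lamp shade is clear of them. I'll descend on the near side of the knob.

move_arm(increments="0 0 -40 0 0 0 255;0 0 -40 0 0 0 255;0 0 -40 0 0 0 255;0 0 -40 0 0 0 255;0 0 -40 0 0 0 255;0 0 -40 0 0 0 255;0 0 -40 0 0 0 255;0 0 -35 0 0 0 255")

```text
time: 4.83
position: [0.4347, -0.1007, 0.08]
tool_rot: [0.345, 3.115, -0.0]
ft_force: [1.3, 0.8, -0.0]
grip_width: 0.006
grip_force: 0.0
```

move_arm(increments="-3 0 -10 0 0 0 255;0 0 -8 0 0 0 255;0 0 0 0 0 0 255;5 0 0 0 0 0 255;5 0 0 0 0 0 255;5 0 0 0 0 0 255;0 0 0 0 0 0 255;0 0 0 0 0 0 255")

```text
time: 5.5
position: [0.4427, -0.1003, 0.0603]
tool_rot: [0.347, 3.121, 0.0]
ft_force: [-0.2, -0.1, -0.6]
grip_width: 0.007
grip_force: 0.0
```

move_arm(increments="5 0 -4 0 0 0 255;5 1 -4 0 0 0 255;6 1 0 0 0 0 255;7 1 0 0 0 0 255;8 0 0 0 0 0 255;8 -1 0 0 0 0 255;7 -4 0 0 0 0 255;6 -6 0 0 0 0 255")

```text
time: 6.17
position: [0.4957, -0.107, 0.0518]
tool_rot: [0.344, 3.121, 0.002]
ft_force: [2.2, 3.3, -1.3]
grip_width: 0.007
grip_force: 1.9
```

```bash
python3 - <<'E'
from h import *
look("wrist","w2.png");look("scene","s3.png");s=ctrl.get_state();print(s["position"],bd(s["position"]))
E
```

```text
wrist tabtop 5 [ 0.4843 -0.1051  0.0691] board [ 0.1271 -0.0188] [ 0.12  -0.021] [ 0.135 -0.017]
wrist arm 1255 [ 0.4767 -0.1392  0.039 ] board [ 0.0922 -0.0189] [ 0.074 -0.03 ] [ 0.116 -0.004]
board rect ((441.3707580566406, -206.09349060058594), (233.1781005859375, 91.08406066894531), 77.27140808105469)
scene tabtop 54 [ 0.4132 -0.3324  0.0665] board [-0.1102  0.0006] [-0.115 -0.016] [-0.104  0.015]
scene arm 42 [ 0.4772 -0.143   0.0392] board [ 0.0886 -0.0203] [ 0.072 -0.035] [ 0.102 -0.006]
board rect ((438.045654296875, -225.42640686035156), (275.0435791015625, 92.93818664550781), 77.41281127929688)
[ 0.49656769 -0.10870062  0.05221432] [ 0.12632995 -0.03156683]
```

move_arm(increments="4 -6 0 0 0 0 255;4 -7 0 0 0 0 255;4 -7 0 0 0 0 255;3 -8 0 0 0 0 255;1 -8 0 0 0 0 255;0 -6 0 0 0 0 255;0 0 0 0 0 0 255;0 0 0 0 0 0 255")

```text
time: 6.93
position: [0.5084, -0.1515, 0.0513]
tool_rot: [-0.35, -3.12, 0.001]
ft_force: [-0.1, 0.1, -0.5]
grip_width: 0.001
grip_force: 0.0
```

```bash
python3 - <<'E'
from h import *
look("wrist","w3.png");look("scene","s4.png");s=ctrl.get_state();print(s["position"],bd(s["position"]))
E
```

```text
wrist tabtop 3 [ 0.4985 -0.1449  0.0676] board [ 0.0914 -0.0414] [ 0.089 -0.042] [ 0.094 -0.041]
wrist arm 1261 [ 0.4846 -0.167   0.0391] board [ 0.0668 -0.0327] [ 0.059 -0.052] [ 0.074 -0.015]
board rect ((437.7388000488281, -223.18624877929688), (268.1637268066406, 91.58203887939453), 77.25349426269531)
scene tabtop 55 [ 0.4129 -0.3322  0.0663] board [-0.1101  0.0009] [-0.115 -0.016] [-0.104  0.017]
scene arm 40 [ 0.483  -0.1681  0.0393] board [ 0.0654 -0.0314] [ 0.059 -0.048] [ 0.071 -0.016]
board rect ((438.563232421875, -224.97222900390625), (274.9186706542969, 92.98106384277344), 77.27778625488281)
[ 0.50843196 -0.15061168  0.05109066] [ 0.08805258 -0.05235482]
```

View pics/w3.png

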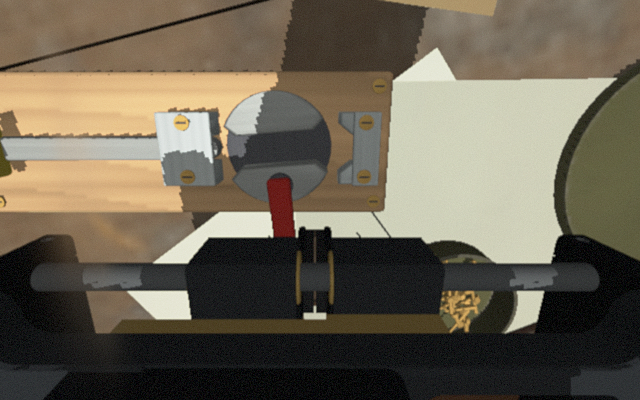

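The wrist view shows the disc at (280,145), slot nearly along the bar, and the lever arm at (283,205) a few degrees short. A small nudge will finish it.

move_arm(increments="0 -1 0 0 0 0 255;-1 -1 0 0 0 0 255;0 -1 0 0 0 0 255;0 0 0 0 0 0 255;0 0 0 0 0 0 255;0 0 0 0 0 0 255;0 0 0 0 0 0 255;0 0 0 0 0 0 255")

```text
time: 7.7
position: [0.5086, -0.153, 0.0515]
tool_rot: [-0.347, -3.122, -0.0]
ft_force: [0.6, 1.2, -0.4]
grip_width: 0.005
grip_force: 0.5
```

```bash
cat >>h.py <<'E'
def armang(p,P):
    hsv=cv2.cvtColor(p["frame"],cv2.COLOR_RGB2HSV);b=bd(P)
    m=((hsv[...,0]<7)|(hsv[...,0]>172))&(hsv[...,1]>150)&(P[...,2]>.036)&(P[...,2]<.043)&(abs(b[...,0]-.065)<.07)&(abs(b[...,1])<.05)
    q=b[m].astype(np.float32);v=cv2.fitLine(q,cv2.DIST_L2,0,.001,.001).ravel();print("arm line deg",np.degrees(np.arctan2(v[1],v[0])), "mean-based",np.degrees(np.arctan2(q[:,1].mean(),q[:,0].mean()-.065)))
E
python3 - <<'E'
from h import *
armang(*look("wrist","w4.png"));s=ctrl.get_state();print(s["position"],bd(s["position"]),s["ft_force"])
E
```

```text
wrist tabtop 6 [ 0.4975 -0.1518  0.0666] board [ 0.0845 -0.0419] [ 0.077 -0.043] [ 0.093 -0.041]
wrist arm 1279 [ 0.4849 -0.1674  0.0391] board [ 0.0665 -0.0331] [ 0.059 -0.053] [ 0.074 -0.015]
board rect ((437.6928405761719, -223.95404052734375), (269.6143798828125, 91.35671997070312), 77.37722778320312)
arm line deg -85.937294 mean-based -87.53692
[ 0.50865927 -0.15301006  0.05152555] [ 0.08576285 -0.05310385] [-1.12951947  1.93165198 -0.60875279]
```

move_arm(increments="0 -2 0 0 0 0 255;-1 -2 0 0 0 0 255;0 0 0 0 0 0 255;0 0 0 0 0 0 255;0 0 0 0 0 0 255;0 0 0 0 0 0 255;0 0 0 0 0 0 255;0 0 0 0 0 0 255")

```text
time: 8.42
position: [0.5078, -0.1574, 0.0517]
tool_rot: [0.347, 3.122, -0.0]
ft_force: [-0.5, -0.0, -0.4]
grip_width: 0.006
grip_force: 0.0
```

```bash
python3 - <<'E'
from h import *
armang(*look("wrist","w5.png"));s=ctrl.get_state();print(s["position"],bd(s["position"]),s["ft_force"],s["joint_positions"])
E
```

```text
wrist tabtop 3 [ 0.495  -0.1608  0.0681] board [ 0.0752 -0.0415] [ 0.074 -0.042] [ 0.078 -0.041]
wrist arm 1283 [ 0.4844 -0.1703  0.0391] board [ 0.0636 -0.0332] [ 0.057 -0.053] [ 0.07  -0.015]
board rect ((437.4082946777344, -225.7136688232422), (273.0596618652344, 91.48177337646484), 77.38304138183594)
arm line deg 89.30945 mean-based -92.554306
[ 0.50769158 -0.15741194  0.05160312] [ 0.08125592 -0.05312756] [-0.00095712  0.71258651 -0.37926797] [-0.39351114  0.27252812  0.72799284  1.95699496 -0.21577299  0.98971298
  1.78478992]
```

move_arm(increments="3 13 0 0 0 0 255;0 0 25 0 0 0 255;0 0 40 0 0 0 255;0 0 40 0 0 0 255;0 0 40 0 0 0 255;0 0 40 0 0 0 255;0 0 40 0 0 0 255;0 0 40 0 0 7 255")

```text
time: 9.13
position: [0.5102, -0.1444, 0.3187]
tool_rot: [0.155, 3.137, 0.001]
ft_force: [1.4, 0.2, -0.4]
grip_width: 0.007
grip_force: 0.0
```

```bash
python3 - <<'E'
from h import *
p,P=look("top","t5.png");s=ctrl.get_state();print(s["position"],s["joint_positions"])
A=P[p["depth"]>0]; p2=ctrl.get_image("scene");A=np.vstack([A,cloud(p2)[p2["depth"]>0]])
q=A[(A[:,2]>.08)&(A[:,2]<.34)&(A[:,1]<-.36)&(A[:,1]>-.5)]
for x in np.arange(.22,.56,.02):
    b=q[abs(q[:,0]-x)<.01]
    if len(b):print(round(x,2),b[:,1].max().round(3),b[b[:,1].argmax(),2].round(3),b[:,2].max().round(3))
E
```

```text
top knobtop 26 [ 0.5082 -0.1759  0.0798] board [ 0.0633 -0.0577] [ 0.059 -0.063] [ 0.068 -0.052]
top tabtop 86 [ 0.4142 -0.3302  0.0675] board [-1.079e-01  1.000e-04] [-0.113 -0.017] [-0.103  0.016]
top arm 85 [ 0.4849 -0.1703  0.0402] board [ 0.0637 -0.0337] [ 0.058 -0.053] [ 0.069 -0.017]
board rect ((435.878662109375, -235.83523559570312), (251.05284118652344, 92.46221160888672), 77.24842834472656)
[ 0.51373491 -0.14538044  0.32681006] [-0.50366715  0.01704763  0.74926142  1.60097922 -0.01446656  1.51573275
  1.72843285]
0.22 -0.478 0.288 0.318
0.24 -0.478 0.272 0.307
0.26 -0.477 0.265 0.295
0.28 -0.477 0.259 0.282
0.3 -0.438 0.237 0.27
0.32 -0.437 0.212 0.256
0.34 -0.43 0.212 0.245
0.36 -0.431 0.211 0.233
0.38 -0.451 0.113 0.166
0.4 -0.498 0.082 0.084
0.42 -0.484 0.087 0.098
0.44 -0.486 0.091 0.131
0.46 -0.495 0.121 0.141
```

```bash
python3 - <<'E'
from h import *
p=ctrl.get_image("wrist");s=ctrl.get_state()
print((np.array(p["position"])-s["position"])@Rm(s["tool_rot"]), s["tool_rot"],s["position"])
E
```

```text
[ 0.07642285 -0.00104611 -0.16445366] [1.55993176e-01 3.13099029e+00 2.58761307e-04] [ 0.51238703 -0.14503677  0.31996802]
```

move_arm(increments="-12 -20 15 0 0 7 255;-12 -20 10 0 0 7 255;-12 -20 0 0 0 7 255;-12 -20 0 0 0 7 255;-12 -20 0 0 0 7 255;-12 -20 0 0 0 7 255;-12 -20 0 0 0 7 255;-6 -20 0 0 0 7 255")

```text
time: 9.95
position: [0.423, -0.2794, 0.3546]
tool_rot: [-1.095, 2.937, -0.036]
ft_force: [-0.4, 1.5, 2.0]
grip_width: 0.003
grip_force: 0.0
```

move_arm(increments="-3 -12 0 0 0 6 255;-3 -12 0 0 0 6 255;-3 -12 0 0 0 6 255;-3 -12 0 0 0 6 255;-3 -12 0 0 0 6 255;0 -10 0 0 0 6 255;0 -6 0 0 0 6 255;0 0 0 0 0 0 255")

```text
time: 10.62
position: [0.4783, -0.1739, 0.3412]
tool_rot: [1.692, -2.534, 0.222]
ft_force: [0.4, 1.6, 0.5]
grip_width: 0.004
grip_force: 0.0
```

```bash
python3 - <<'E'
from h import *
s=ctrl.get_state();r=np.array(s["tool_rot"]);print(s["position"],r,2*np.degrees(np.arctan2(r[1],r[0]))-90,s["joint_positions"],bd(s["position"]))
p,P=look("wrist","w6.png")
E
```

```text
[ 0.47829911 -0.17390073  0.34121687] [ 1.69249973 -2.53391758  0.22235031] -202.5190693163467 [-1.18135017 -0.29809375  1.13140397  1.67907616  0.43842077  1.59282438
  2.69040927] [ 0.05870871 -0.02807919]
wrist knobtop 47 [ 0.5065 -0.177   0.0792] board [ 0.0619 -0.0563] [ 0.056 -0.061] [ 0.067 -0.051]
wrist tabtop 62 [ 0.4147 -0.3288  0.0655] board [-1.064e-01 -1.000e-04] [-0.113 -0.016] [-0.104  0.016]
wrist arm 162 [ 0.4843 -0.1706  0.0391] board [ 0.0632 -0.0332] [ 0.057 -0.052] [ 0.069 -0.016]
board rect ((437.10479736328125, -226.13720703125), (273.7718811035156, 91.93987274169922), 77.34581756591797)
```

View pics/w6.png

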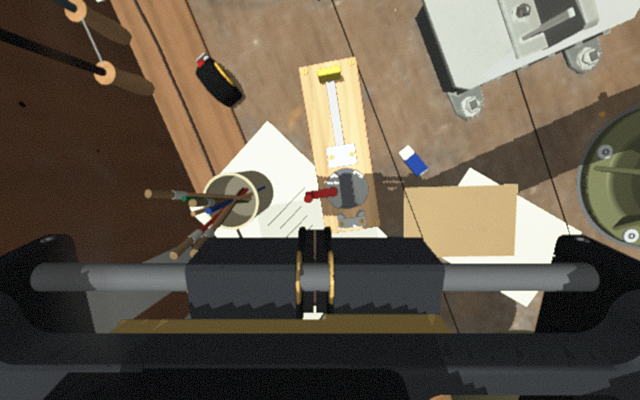

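The wrist view shows the disc's slot lined up with the bar, with the lever at (320,195) and the tab at (329,73). The joint limit blocked this turn, so I'll rotate the other way, which also puts the camera on the lamp side.

move_arm(increments="0 0 0 0 0 -7 255;0 0 0 0 0 -7 255;0 0 0 0 0 -7 255;0 0 0 0 0 -7 255;0 0 0 0 0 -7 255;0 0 0 0 0 -7 255;0 0 0 0 0 -7 255;0 0 0 0 0 -7 255")

```text
time: 11.33
position: [0.477, -0.1822, 0.3428]
tool_rot: [0.267, -2.982, 0.135]
ft_force: [0.1, -0.5, 0.7]
grip_width: 0.005
grip_force: 0.0
```

```bash
cat >>h.py <<'E'
def fix(closing):
    s=ctrl.get_state();M=Rm(s["tool_rot"]);c=np.radians(closing);y=np.array([np.cos(c),np.sin(c),0]);z=np.array([0,0,-1.]);T=np.stack([np.cross(y,z),y,z],1)
    print("pos",np.round(s["position"],4),"board",bd(s["position"]).round(4),"closing",np.degrees(np.arctan2(M[1,1],M[0,1])).round(1),"toolz",M[:,2].round(3))
    print("turn needed deg",np.degrees(R.from_matrix(T@M.T).as_rotvec()).round(1),"q",np.round(s["joint_positions"],2),"F",np.round(s["ft_force"],1),s["time"])
E
python3 -c "
from h import *
fix(77.3);fix(-12.7)"
```

```text
pos [ 0.477  -0.1822  0.3428] board [ 0.0503 -0.0287] closing 100.6 toolz [-0.136 -0.102 -0.986]
turn needed deg [  4.2  -8.9 -22.9] q [-0.89  0.11  1.22  1.55  0.04  1.65  2.08] F [ 0.1 -0.5  0.7] 11.3333
pos [ 0.477  -0.1822  0.3428] board [ 0.0503 -0.0287] closing 100.6 toolz [-0.136 -0.102 -0.986]
turn needed deg [  -3.9  -10.9 -112.6] q [-0.89  0.11  1.22  1.55  0.04  1.65  2.08] F [ 0.1 -0.5  0.7] 11.3333
```

move_arm(increments="0 0 0 1 -2.2 -5.7 255;0 0 0 1 -2.2 -5.7 255;0 0 0 1 -2.2 -5.7 255;0 0 0 1 -2.2 -5.7 255;0 0 0 0 0 -7 255;0 0 0 0 0 -7 255;0 0 0 0 0 -7 255;0 0 0 0 0 -7 255")

```text
time: 12.0
position: [0.4768, -0.1824, 0.3429]
tool_rot: [-1.091, -2.945, 0.007]
ft_force: [0.3, -0.7, -0.2]
grip_width: 0.008
grip_force: 0.0
```

move_arm(increments="0 0 0 0 0 -7 255;0 0 0 0 0 -7 255;0 0 0 0 0 -7 255;0 0 0 0 0 -7 255;0 0 0 0 0 -7 255;0 0 0 0 0 -7 255;0 0 0 0 0 -7 255;0 0 0 0 0 -7 255")

```text
time: 12.67
position: [0.4768, -0.1825, 0.3428]
tool_rot: [-2.345, -2.086, 0.008]
ft_force: [1.0, 0.2, -0.4]
grip_width: 0.004
grip_force: 0.0
```

```bash
python3 -c "
from h import *
fix(-12.7)"
```

```text
pos [ 0.4768 -0.1825  0.3428] board [ 0.05   -0.0285] closing -6.7 toolz [-0.006 -0.001 -1.   ]
turn needed deg [ 0.  -0.3 -6. ] q [-0.77 -0.07  1.05  1.61  0.06  1.57  0.16] F [ 1.   0.2 -0.4] 12.6667
```

move_arm(increments="-11 -26 0 0 0 -3 255;-10 -26 0 0 0 -3 255;-10 -26 0 0 0 0 255;-10 -26 0 0 0 0 255;-10 -26 0 0 0 0 255;-10 -26 0 0 0 0 255;-9 -26 0 0 0 0 255;0 0 0 0 0 0 255")

```text
time: 13.33
position: [0.4019, -0.3703, 0.343]
tool_rot: [-2.456, -1.956, 0.013]
ft_force: [-0.8, -0.3, 0.1]
grip_width: 0.005
grip_force: 0.0
```

```bash
python3 -c "
from h import *
fix(-12.7);look('wrist','w7.png')"
```

```text
pos [ 0.4019 -0.3703  0.343 ] board [-0.1497  0.0033] closing -12.9 toolz [-0.008 -0.004 -1.   ]
turn needed deg [ 0.2 -0.4  0.2] q [-0.41  0.11  1.21  1.54 -0.1   1.57  0.57] F [-0.8 -0.3  0.1] 13.3333
wrist tabtop 161 [ 0.4138 -0.3317  0.0663] board [-0.1094  0.0002] [-0.114 -0.016] [-0.104  0.016]
wrist arm 186 [ 0.4875 -0.175   0.0392] board [ 0.0597 -0.0373] [ 0.056 -0.064] [ 0.063 -0.017]
board rect ((430.51873779296875, -256.697021484375), (207.88681030273438, 91.9488525390625), 77.3416519165039)
```

View pics/w7.png

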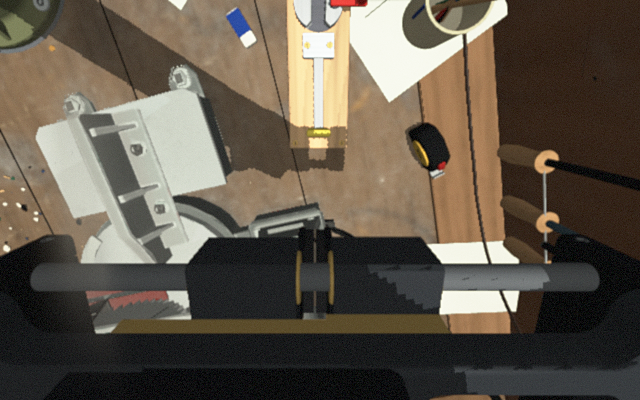

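The wrist view shows the tab at (319,132) straight ahead of the fingers with nothing behind it. I'll descend behind the tab.

move_arm(increments="4 9 -30 0 0 0 255;3 8 -38 0 0 0 255;0 0 -38 0 0 0 255;0 0 -38 0 0 0 255;0 0 -38 0 0 0 255;0 0 -38 0 0 0 255;0 0 -30 0 0 0 255;0 0 -15 0 0 0 255")

```text
time: 14.05
position: [0.4125, -0.3434, 0.0741]
tool_rot: [-2.437, -1.968, 0.009]
ft_force: [-0.3, 0.6, -0.0]
grip_width: 0.01
grip_force: 0.0
```

```bash
python3 -c "
from h import *
fix(-12.7)"
```

```text
pos [ 0.4125 -0.3434  0.0741] board [-0.1211 -0.0011] closing -12.1 toolz [-0.01   0.003 -1.   ]
turn needed deg [-0.2 -0.6 -0.6] q [-0.27  0.36  1.07  1.92 -0.35  1.08  0.74] F [-0.3  0.6 -0. ] 14.05
```

move_arm(increments="-3 -12 0 0 -0.6 -0.6 255;0 0 0 0 0 0 255;0 0 0 0 0 0 255;0 0 0 0 0 0 255;0 0 0 0 0 0 255;0 0 0 0 0 0 255;0 0 0 0 0 0 255;0 0 0 0 0 0 255")

```text
time: 14.72
position: [0.4121, -0.3578, 0.0787]
tool_rot: [2.45, 1.96, 0.008]
ft_force: [-0.2, 0.7, 0.6]
grip_width: -0.001
grip_force: 0.0
```

```bash
python3 -c "
from h import *
fix(-12.7)"
```

```text
pos [ 0.4121 -0.3578  0.0787] board [-0.1353 -0.0039] closing -12.7 toolz [ 0.006 -0.    -1.   ]
turn needed deg [0.  0.4 0. ] q [-0.24  0.36  1.07  1.91 -0.37  1.07  0.76] F [-0.2  0.7  0.6] 14.7167
```

move_arm(increments="-4 1 -12 0 0 0 255;0 0 -12 0 0 0 255;0 0 -12 0 0 0 255;0 0 -12 0 0 0 255;0 0 0 0 0 0 255;0 0 0 0 0 0 255;0 0 0 0 0 0 255;0 0 0 0 0 0 255")

```text
time: 15.38
position: [0.408, -0.3576, 0.0309]
tool_rot: [2.451, 1.958, 0.007]
ft_force: [1.6, -0.2, -0.0]
grip_width: 0.003
grip_force: 0.0
```

```bash
python3 -c "
from h import *
fix(-12.7);look('scene','s7.png')"
```

```text
pos [ 0.408  -0.3576  0.0309] board [-1.36e-01  1.00e-04] closing -12.7 toolz [ 0.006 -0.001 -1.   ]
turn needed deg [0.  0.4 0. ] q [-0.18  0.43  1.01  1.96 -0.44  0.99  0.82] F [ 1.6 -0.2 -0. ] 15.3833
scene knobtop 12 [ 0.5073 -0.1771  0.0783] board [ 0.0619 -0.057 ] [ 0.057 -0.062] [ 0.069 -0.052]
scene arm 52 [ 0.4887 -0.1728  0.0395] board [ 0.0621 -0.038 ] [ 0.056 -0.063] [ 0.071 -0.017]
board rect ((438.5850830078125, -225.56394958496094), (275.1680603027344, 92.51927947998047), 77.24627685546875)
```

move_arm(increments="1.8 8 0 0 0 0 255;1.8 8 0 0 0 0 255;1.3 6 0 0 0 0 255;1.3 6 0 0 0 0 255;1.3 6 0 0 0 0 255;1.3 6 0 0 0 0 255;1.3 6 0 0 0 0 255;1.3 6 0 0 0 0 255")

```text
time: 16.1
position: [0.4193, -0.3046, 0.0305]
tool_rot: [2.451, 1.959, 0.007]
ft_force: [-0.1, -3.5, 1.6]
grip_width: 0.006
grip_force: 1.5
```

```bash
python3 -c "
from h import *
fix(-12.7);look('scene','s8.png');look('wrist','w8.png')"
```

```text
pos [ 0.4193 -0.3046  0.0305] board [-0.0818  0.0008] closing -12.7 toolz [ 0.006 -0.    -1.   ]
turn needed deg [0.  0.3 0. ] q [-0.32  0.37  1.04  2.01 -0.39  0.97  0.7 ] F [-0.1 -3.5  1.6] 16.1
board rect ((438.11529541015625, -225.72047424316406), (274.97308349609375, 92.46968841552734), 77.38887786865234)
wrist tabtop 873 [ 0.4228 -0.2855  0.0659] board [-0.0623  0.0015] [-0.071 -0.015] [-0.059  0.017]
board rect ((427.9878845214844, -267.8246154785156), (187.0364990234375, 92.00334930419922), 77.28587341308594)
```

move_arm(increments="1.3 6 0 0 0 0 255;1.3 6 0 0 0 0 255;1.3 6 0 0 0 0 255;1.3 6 0 0 0 0 255;1.3 6 0 0 0 0 255;1.1 5 0 0 0 0 255;1.1 5 0 0 0 0 255;0.9 4 0 0 0 0 255")

```text
time: 16.87
position: [0.4288, -0.2601, 0.0303]
tool_rot: [2.451, 1.96, 0.007]
ft_force: [-0.2, -0.6, -0.7]
grip_width: 0.005
grip_force: 0.5
```

move_arm(increments="0.6 2.5 0 0 0 0 255;0.4 2 0 0 0 0 255;0.4 2 0 0 0 0 255;0.2 1 0 0 0 0 255;0 0 0 0 0 0 255;0 0 0 0 0 0 255;0 0 0 0 0 0 255;0 0 0 0 0 0 255")

```text
time: 17.53
position: [0.4297, -0.2567, 0.031]
tool_rot: [2.45, 1.954, 0.003]
ft_force: [-2.0, -7.3, -0.2]
grip_width: 0.004
grip_force: 3.5
```

```bash
python3 -c "
from h import *
fix(-12.7);look('scene','s9.png');look('wrist','w9.png')"
```

```text
pos [ 0.4297 -0.2567  0.031 ] board [-0.0328  0.0012] closing -12.8 toolz [ 0.006 -0.005 -1.   ]
turn needed deg [0.3 0.4 0.1] q [-0.46  0.32  1.07  2.06 -0.35  0.95  0.57] F [-2.  -7.3 -0.2] 17.5333
board rect ((436.6087951660156, -225.14938354492188), (274.61065673828125, 92.81407165527344), 78.1200942993164)
wrist knobtop 1305 [ 0.5067 -0.1763  0.0788] board [ 0.0627 -0.0563] [ 0.056 -0.064] [ 0.069 -0.05 ]
wrist tabtop 905 [ 0.4331 -0.2391  0.0662] board [-0.0149  0.0017] [-0.024 -0.015] [-0.011  0.017]
wrist arm 2572 [ 0.486  -0.1714  0.0392] board [ 0.0629 -0.035 ] [ 0.056 -0.064] [ 0.07  -0.016]
board rect ((437.58184814453125, -225.26513671875), (194.73016357421875, 92.03826904296875), 77.31837463378906)
```

move_arm(increments="0.4 2 0 0 0 0 255;0.4 2 0 0 0 0 255;0.4 2 0 0 0 0 255;0 0 0 0 0 0 255;0 0 0 0 0 0 255;0 0 0 0 0 0 255;0 0 0 0 0 0 255;0 0 0 0 0 0 255")

```text
time: 18.3
position: [0.4301, -0.2564, 0.0321]
tool_rot: [2.447, 1.947, -0.004]
ft_force: [-4.5, -17.5, 2.5]
grip_width: 0.001
grip_force: 9.1
```

```bash
python3 -c "
from h import *
fix(-12.7);look('wrist','w10.png')"
```

```text
pos [ 0.4301 -0.2564  0.0321] board [-0.0324  0.0008] closing -13.0 toolz [ 0.007 -0.013 -1.   ]
turn needed deg [0.7 0.4 0.3] q [-0.47  0.32  1.08  2.06 -0.34  0.94  0.55] F [ -4.5 -17.5   2.5] 18.3
wrist knobtop 1284 [ 0.5067 -0.1762  0.0787] board [ 0.0627 -0.0563] [ 0.056 -0.063] [ 0.069 -0.05 ]
wrist tabtop 959 [ 0.4337 -0.2386  0.0669] board [-0.0142  0.0012] [-0.023 -0.015] [-0.011  0.017]
wrist arm 2536 [ 0.4857 -0.1713  0.0392] board [ 0.0629 -0.0347] [ 0.056 -0.064] [ 0.07  -0.015]
board rect ((437.55499267578125, -225.9741668701172), (196.06246948242188, 92.06204223632812), 77.40995025634766)
```

View pics/w10.png

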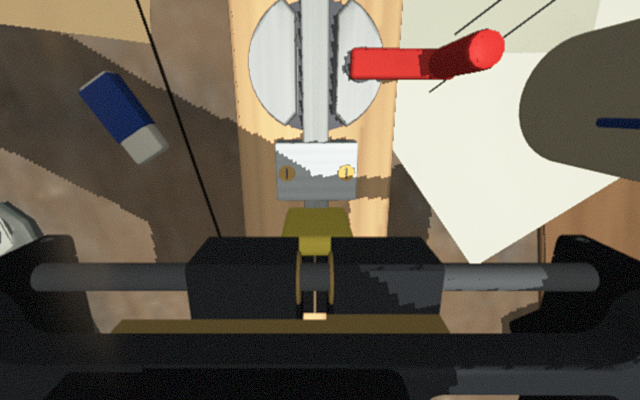

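The bar runs through the slot (315,70) and the tab is hard against its stop: 18 N with no further motion. I'll retreat.

move_arm(increments="-2 -8 0 0 0 0 255;-4 -18 0 0 0 0 255;-2 -8 0 0 0 0 255;0 0 20 0 0 0 255;0 0 40 0 0 0 255;0 0 40 0 0 0 255;0 0 40 0 0 0 255;0 0 40 0 0 0 255")

```text
time: 19.02
position: [0.4228, -0.2816, 0.2119]
tool_rot: [2.453, 1.958, 0.007]
ft_force: [0.7, 1.8, 0.9]
grip_width: 0.005
grip_force: 0.0
```

move_arm(increments="0 0 40 0 0 0 255;0 0 0 0 0 0 255;0 0 0 0 0 0 255;0 0 0 0 0 0 255;0 0 0 0 0 0 255;0 0 0 0 0 0 255;0 0 0 0 0 0 255;0 0 0 0 0 0 255")

```text
time: 19.68
position: [0.423, -0.2815, 0.2496]
tool_rot: [2.452, 1.959, 0.004]
ft_force: [0.1, -0.1, 0.4]
grip_width: 0.005
grip_force: 0.0
```

```bash
python3 -c "
from h import *
fix(-12.7);look('wrist','w11.png');look('scene','s11.png')"
```

```text
pos [ 0.423  -0.2815  0.2496] board [-0.0584  0.0022] closing -12.8 toolz [ 0.004 -0.    -1.   ]
turn needed deg [0.  0.2 0.1] q [-0.65 -0.07  1.16  1.79  0.06  1.38  0.27] F [ 0.1 -0.1  0.4] 19.6833
wrist knobtop 129 [ 0.5073 -0.1763  0.0788] board [ 0.0627 -0.0569] [ 0.057 -0.063] [ 0.068 -0.051]
wrist tabtop 236 [ 0.4327 -0.2406  0.0662] board [-0.0164  0.0018] [-0.022 -0.015] [-0.012  0.017]
wrist arm 390 [ 0.4852 -0.1711  0.0392] board [ 0.063  -0.0342] [ 0.057 -0.063] [ 0.069 -0.016]
board rect ((437.5749206542969, -225.5522918701172), (271.77154541015625, 91.9032211303711), 77.3095932006836)
scene knobtop 12 [ 0.5079 -0.1774  0.0795] board [ 0.0618 -0.0577] [ 0.057 -0.062] [ 0.068 -0.054]
scene tabtop 40 [ 0.433  -0.2419  0.0666] board [-0.0176  0.0012] [-0.022 -0.015] [-0.012  0.016]
scene arm 57 [ 0.4882 -0.1726  0.0394] board [ 0.0622 -0.0374] [ 0.056 -0.062] [ 0.07  -0.018]
board rect ((438.22412109375, -225.4801025390625), (274.1255187988281, 92.7874755859375), 77.18777465820312)
```

View pics/w11.png

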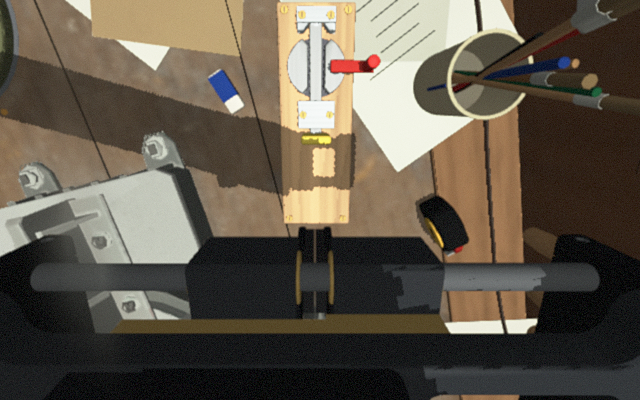

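The bar passes through the disc (316,65) into the keeper (316,15). The tab is at the home position, board x about -22 (expected -21), and the other things are undisturbed. I'll hand it in.

```bash
python3 -c "
from bench import ctrl
print(ctrl.close_job())"
```

```text
the job is handed in; nothing more can be done
None
```

The spindle lock is locked: I turned the lever until the slot lined up, then pushed the bar through the disc and fully home in the keeper. The arm then drew clear and the job was handed in, at about 20 s on the robot's clock.

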